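Hang the air duster and give the boot a full-power burst

TASK

Hang the cordless air duster on the sloping green board: pass the big end of its keyhole over the brass screw head, slide it down the slope until the narrow slot is fully home on the screw, and let go of it, keeping off its trigger until then. Then take it afresh by handle and trigger and squeeze the trigger past its first pressure point, all the way into the second stage, keep it there for about a second to blow the boot clean, and let go, leaving the duster hanging with its trigger sprung back. Leave the other things on the bench where they are.

Things in the scene. Friction and masses are not known exactly. Their poses are not given: they have to be found in the camera images.
- duster: Cordless air duster like a pistol, lying on its side: orange motor body, black nozzle and handle, red trigger, grey battery foot, steel hanging plate; 0.35 to 0.55 kg. Origin on its underside below the motor body's middle. z up out of the lying duster, -y the way it blows, +x to the plate (up when it hangs), -x down the handle. Extents: x -118..82, y -110..58, z 0..40 mm; battery foot x -118..-92, y -6..50.
- motor_body (a point): Place to carry the duster: the front of its flat-sided orange motor body, at x 0, y -45, z 26 mm of the duster (axes as the duster's), clear of trigger and plate; pinched across x, where it is 40 mm wide (x -20..20). The motor body spans y -70..50, z 0..40. The hanging plate, 6 mm thick, lies level with the underside at x 18..82, y -25..25. The centre of mass is near x -13, y -4.
- handle (a point): Middle of the black handle's back face, at x -44, y 42, z 20 mm of the duster; axes as the duster's. Handle: x -96..-18, y 8..42, z 2..38. The trigger stands opposite, on the -y side: handle back to free trigger face is 56 mm, at the pressure point 49 mm, fully squeezed 42 mm.
- keyhole (a point): Centre of the keyhole's big opening (26 mm across) on the underside of the hanging plate, at x 50, y 0, z 0 mm of the duster; axes as the duster's.
- slot_end (a point): Where the screw's axis belongs when the duster hangs: at x 70, y 0, z 0 mm of the duster, in the keyhole's narrow slot, 12 mm wide, which runs from the big opening towards +x and is closed at x 76 (the shank meets the end with its axis at x 72). Axes as the duster's.
- screw (a point): Foot of the brass screw, on its axis, on the face of the fixed green board. Axes are the board's: x up the slope, y across to the left seen from the robot, z square out of the face. The slope is 0.35 rad (20 deg), falling towards the robot. Shank 8 mm across; head 18 mm across, 8.5 to 13.5 mm off the face. In these axes the face spans x -215..45, y -115..115 mm.
- trigger_face (a point): Middle of the red trigger's front face (44 x 28 mm), at x -44, y -14, z 20 mm of the duster when free; axes as the duster's. It moves with the trigger, towards +y into the handle when squeezed.
- first_stage (a joint): first-stage travel of the trigger, m: 0 free to 0.007 at the pressure point. It takes about 2 N to start and 5 N to reach the pressure point; springs back.
- second_stage (a joint): second-stage travel of the trigger, m: 0 to 0.007, on top of the first. It stays 0 until the squeeze passes about 11 N, and takes 15 N for the full travel; springs back.
- boot: brown boot with fleece cuff on a wooden stand, fixed, 230 x 90 mm and 185 mm tall, beside the board on the side (right, seen from the robot) to which the hung duster's nozzle points, about 40 mm or more beyond the nozzle. Origin at the middle of the stand's underside.
- shoe_brush: bystander: wooden shoe brush 50 x 140 x 42 mm, long along its y; origin under its middle.
- hammer: bystander: hammer 200 mm long, lying; long along its x, head at +x; origin under its middle.
- glue_can: bystander: standing can, 80 mm across, 120 mm tall; origin under its middle.
- polish_tin: bystander: flat round tin, 76 mm across, 24 mm high; origin under its middle.
- shoe_last: bystander: wooden shoe last 205 x 62 x 75 mm, long along its x; origin under its middle.
- thread_spool: bystander: standing red spool 56 mm across, 70 mm tall; origin under its middle.
There are look-alikes about, which are no part of the job. Of the things like the duster, leave any that is turquoise; of the rest the larger one is meant.

How it is judged:
On the way, in this order (a step that is already met when the one before it is completed fails the run):
1. the duster hangs on the screw, flat on the board, narrow slot home, and the fingers have let go of it (x of slot_end in the frame of screw between -0.006 and 0.006 m and y of slot_end in the frame of screw between -0.005 and 0.005 m and z of slot_end in the frame of screw between -0.003 and 0.003 m and angle between the z axis of duster and the z axis of screw, either way round below 0.06 rad and x of duster in the frame of screw below -0.05 m and angle between the x axis of duster and the x axis of screw, either way round below 0.25 rad and contact force between the fingers and duster below 0.3 N), for 0.2 s.
2. with the duster hanging home, the trigger is held at least 4 mm into its second stage for 0.7 s (x of slot_end in the frame of screw between -0.006 and 0.006 m and y of slot_end in the frame of screw between -0.005 and 0.005 m and z of slot_end in the frame of screw between -0.003 and 0.003 m and angle between the z axis of duster and the z axis of screw, either way round below 0.06 rad and x of duster in the frame of screw below -0.05 m and angle between the x axis of duster and the x axis of screw, either way round below 0.25 rad and value of joint second_stage above 0.004 m), for 0.7 s.
At the end, for the whole second after the job is handed in: The duster is at rest and released on the screw, handle down the slope (within 0.25 rad): slot home point within 6 mm along and 5 mm across of the screw axis, underside flat on the board (3 mm, 0.06 rad), both trigger stages sprung back under 2 mm (all of step 1 and value of joint each of first_stage, second_stage below 0.002 m and linear speed of duster below 0.02 m/s); the robot touches nothing.
It fails at once if the trigger is pulled (over 3 mm) while the duster is not hanging home (value of joint first_stage above 0.003 m and not (x of slot_end in the frame of screw between -0.006 and 0.006 m and y of slot_end in the frame of screw between -0.005 and 0.005 m and z of slot_end in the frame of screw between -0.003 and 0.003 m and angle between the z axis of duster and the z axis of screw, either way round below 0.06 rad and x of duster in the frame of screw below -0.05 m and angle between the x axis of duster and the x axis of screw, either way round below 0.25 rad)).
It fails at once if another thing on the bench is moved by more than 40 mm (distance of any of shoe_brush, hammer, glue_can, polish_tin, shoe_last, thread_spool from where it was at the start of the episode above 0.04 m).
It also fails if it takes over 58 s, if anything falls off the work surface, if the arm or the gripper's body presses on something with over 40 N, if the wrist force passes 120 N, or if a joint passes its speed limit or range.

ROBOT

A 6-joint arm with a two-finger parallel gripper is mounted at the origin on the work surface. World frame = base frame: x ahead of the robot, y to its left, z up, the work surface at z = 0. Lengths are in m, angles in rad, forces in N, time in s.
With the tool pointing down it reaches from about 0.25 to 0.775 m from the base axis. Payload 4 kg.
Tool frame: the origin (TCP) lies at the very end of the fingers, on their centre line; the grasp point (between the pads) lies 19 mm behind it; x points along the fingers, y is the direction in which the jaws open and shut, and the axes are right-handed (so a half turn about x gives the same grasp; the last joint's range is limited). The gripper opens to 94 mm and grips with 3 to 60 N. Pads are 16 mm wide; open, the fingers measure 119 mm over their backs; the gripper's body (75 mm by 177 mm) begins 78 mm behind the grasp point.
Start: joints at [1.033, 0.087, 1.371, -0, 1.684, -0.103], TCP at [0.232, 0.499, 0.206] pointing down, gripper open.
Joint ranges: [-3.1, 3.1], [-0.76, 2.03], [0.27, 2.55], [-1.08, 4.22], [0.17, 2.65], [-2.57, 2.57]. Speed limits (rad/s): [2.79, 2.79, 3.14, 3.14, 3.14, 3.14].

INTERFACE

Orientations are given as [roll, pitch, yaw] about the fixed x, y, z axes, in that order (R = Rz(yaw) Ry(pitch) Rx(roll)).
In Python, from bench import robot gives the robot as it stands.
- The arm moves only by the tool carry_out, never from a script. Its argument "targets" is a list of rows, each a list of 5 numbers: the closure, from 0 (fully open) to 1 (shut), then the shift along the tool's x, y, z in cm, then the turn about the tool's x in degrees. In form: [[fingers, tx, ty, tz, turn], ...]. A call has 1 to 20 rows; each row shifts and turns the commanded pose from where the row before left it, along the tool's axes as they then stand; what a row does not reach is not made up. A row lasts 1/10 s, in which the tool goes at most 50 mm and 8.59 degrees, less where a joint would pass 70% of its speed; a pose out of reach is approached as far as the arm can. A call is refused whole if a number of a shift passes 5 or a number of a turn 8.59, either way. A call with a gripper value outside its range is refused whole. The fingers move at their own pace and stop on an object; the grip force is fixed at half the most. Time passes only in rows, so rows that do not move let the fingers close. It gives the time, the measured TCP pose, the force and the opening at its end, in the units of the state.
- robot.get_obs(): the state, without advancing time (a new reading comes with each control period).
- robot.snapshot(name): name is "side" or "top" or "wrist"; returns a dict with "image" (480x640x3 uint8, red, green, blue), "camera_matrix" (3x3 intrinsics, pixels), "pose" (4x4, takes a point from camera to world coordinates). Camera axes: x right, y up, looking along -z (the intrinsics and any distortion apply to the point x, -y, -z); pixel columns grow to the right and rows downward; lengths in m; the calibration is good to about 2 mm. A picture is of the moment at which its call begins. There is no depth.
- robot.close_job(): hands the job in, once; it reports no verdict.
The state is a dict: "time": time; "joint_positions": joint angles; "qvel": joint speeds; "joint_torque": joint torques, N m; "tool_pos": TCP position; "ee_rot": TCP orientation; "wrist_force": force on the tool from outside, world axes, zero at the start; "wrist_torque": the same for the moment, N m; "width": finger opening in m.
Only numpy, scipy, OpenCV 4.12 (cv2) and the standard library are available. Lean on these libraries where they do the work, as an engineer would, in place of code of your own. Each camera call takes 0.05 s, during which the arm holds its last target. There are 200 camera calls.

## Working session

There is one attempt and no reset: what is moved stays moved. The work goes in short steps, Python scripts to look and compute and a tool call to move; the robot and the scene stay as the last step left them, time stands still between calls to the robot, and variables do not carry over. Pictures are saved under pics/ and viewed, about 8 in all and at most 12, crops included, and the job is handed in when it is done.

Besides the shell and the picture viewer there is one more tool, called after ">>>" as name(argument=value, ...) on one line, values as JSON. carry_out: Moves the arm, as the interface text tells. Its arguments: {"type":"object","properties":{"targets":{"type":"array","items":{"type":"array","items":{"type":"number"}}}},"required":["targets"]}

```bash
mkdir -p pics; ls; cat > h.py <<'E'
import numpy as np, cv2
from bench import robot
from scipy.spatial.transform import Rotation as Rn
def snap(n,f):
    s=robot.snapshot(n); cv2.imwrite(f'pics/{f}.png',s['image'][:,:,::-1]); np.savez(f'pics/{f}.npz',K=s['camera_matrix'],P=s['pose'],im=s['image']); return s
def ld(f): return np.load(f'pics/{f}.npz')
def ray(s,u,v):
    d=np.linalg.inv(s['K'])@[u,v,1]; P=s['P']; return P[:3,3],P[:3,:3]@[d[0],-d[1],-d[2]]
def onz(s,u,v,z):
    o,d=ray(s,u,v); return o+d*(z-o[2])/d[2]
def tri(r1,r2):
    A=0;b=0
    for o,d in (r1,r2):
        d=d/np.linalg.norm(d);M=np.eye(3)-np.outer(d,d);A=A+M;b=b+M@o
    return np.linalg.solve(A,b)
def proj(s,p):
    q=np.linalg.inv(s['P'])@np.r_[p,1]; x=s['K']@[q[0],-q[1],-q[2]]; return x[:2]/x[2]
E
python3 - <<'E'
from h import *
for n in('top','side'):
    s=snap(n,n+'0'); print(n,s['pose'].round(3).tolist(),s['camera_matrix'].round(1).tolist(),[k for k in s])
a=[cv2.imread(f'pics/{n}0.png') for n in('top','side')]
print(robot.get_obs())
E
```

```text
pics
top [[0.015, 0.994, -0.113, 0.382], [-1.0, 0.014, -0.012, 0.051], [-0.011, 0.113, 0.994, 1.645], [0.0, 0.0, 0.0, 1.0]] [[572.1, 0.0, 315.0], [0.0, 572.1, 244.7], [0.0, 0.0, 1.0]] ['image', 'camera_matrix', 'pose']
side [[0.706, 0.339, -0.621, -0.094], [-0.708, 0.363, -0.606, -0.542], [0.02, 0.868, 0.497, 0.599], [0.0, 0.0, 0.0, 1.0]] [[436.5, 0.0, 318.9], [0.0, 436.5, 240.4], [0.0, 0.0, 1.0]] ['image', 'camera_matrix', 'pose']
{'time': 0.1, 'joint_positions': array([ 1.03293571e+00,  8.78757389e-02,  1.37204041e+00, -6.90805497e-06,
        1.68358842e+00, -1.03134716e-01]), 'qvel': array([ 0.00080877, -0.00171595, -0.00176427,  0.00018702, -0.00072758,
        0.00093332]), 'joint_torque': array([ 2.60985507e-03, -3.41251016e+01, -3.03304124e+01,  7.20377779e-02,
        3.04103515e-02, -8.82488962e-05]), 'tool_pos': array([0.23142111, 0.49842604, 0.20445595]), 'ee_rot': array([-1.67034009,  1.5688844 , -2.10506676]), 'wrist_force': array([0.76086496, 0.07077707, 0.10638161]), 'wrist_torque': array([ 0.02020584,  0.02147312, -0.02734074]), 'width': 0.09416063547983997}
```

View pics/top0.png

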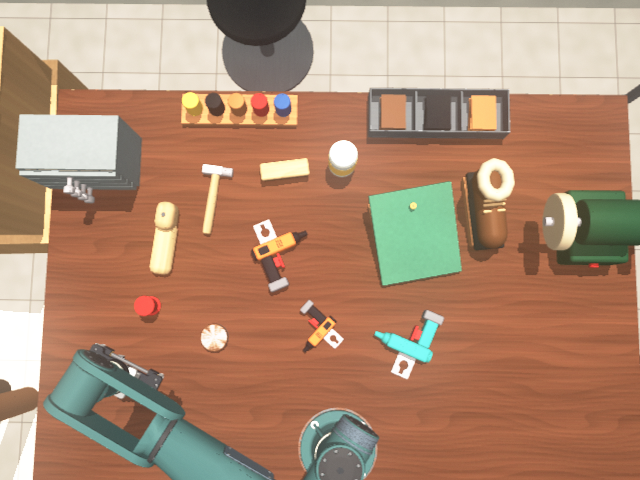

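View pics/side0.png

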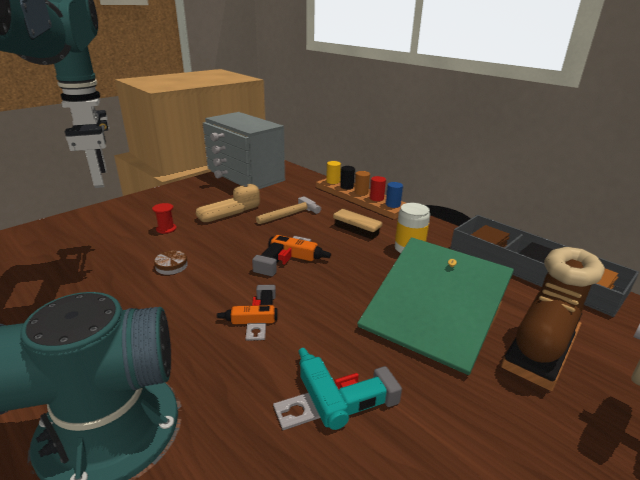

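Candidates, as top-image pixels: the large orange duster (275,247), the small orange one (320,330) and the turquoise one (408,347). I choose the larger orange one at (275,247). The screw head is at top (413,206) and side (452,264), and the boot is to the right of the board.

```bash
python3 - <<'E'
from h import *
t=ld('top0');s=ld('side0')
def blobs(im,lo,hi,amin):
    hsv=cv2.cvtColor(im,cv2.COLOR_RGB2HSV);m=cv2.inRange(hsv,np.array(lo),np.array(hi))
    return m,[c for c in cv2.findContours(m,0,1)[0] if cv2.contourArea(c)>amin]
for n,d in(('t',t),('s',s)):
    m,cs=blobs(d['im'],(8,190,150),(20,255,255),60)
    for c in cs: print(n,'orange',cv2.contourArea(c),cv2.minAreaRect(c))
    m,cs=blobs(d['im'],(65,100,40),(82,255,200),2000)
    for c in cs:
        print(n,'green',cv2.contourArea(c),cv2.approxPolyDP(cv2.convexHull(c),8,True).reshape(-1,2).tolist())
    m,cs=blobs(d['im'],(20,90,120),(32,255,255),3)
    for c in cs: print(n,'brass',cv2.contourArea(c),c.reshape(-1,2).mean(0))
S=tri(ray(t,413.5,206),ray(s,452.5,264)); print('head',S, proj(t,S),proj(s,S))
for uv in[(265,230),(276,247),(278,284),(305,236)]: print(uv,onz(t,*uv,.02))
im=t['im'][195:315,215:345]; cv2.imwrite('pics/c1.png',cv2.resize(im,None,fx=5,fy=5,interpolation=2)[:,:,::-1])
E
```

```text
t brass 49.5 [314.0952381  339.23809524]
t brass 36.5 [321.78947368 330.52631579]
t brass 6.0 [329.92857143 320.92857143]
t brass 11.0 [257.75    251.46875]
t brass 67.5 [271.95348837 246.18604651]
t brass 95.5 [285.1627907  239.46511628]
t brass 18.5 [169.14285714 253.15238095]
t brass 24.5 [412.64705882 205.29411765]
t brass 21.0 [291.         121.77272727]
t brass 30.5 [270.16 121.72]
t brass 31.0 [247.54545455 121.36363636]
t brass 34.0 [293.2        112.26666667]
t brass 31.0 [270.76923077 111.42307692]
t brass 29.0 [248.79166667 110.95833333]
t brass 7.5 [247.72727273 101.36363636]
t brass 78.5 [226.07017544 112.35087719]
t brass 17.5 [293.70588235 100.94117647]
t brass 13.5 [270.26666667 100.86666667]
t brass 10.0 [240.5 102. ]
t brass 75.5 [203.81355932 111.86440678]
t brass 12.0 [292.5625  96.    ]
t brass 7.5 [270.23529412  95.47058824]
t brass 4.0 [247.    95.25]
t brass 234.0 [187.05952381 106.57142857]
s orange 289.5 ((252.00848388671875, 310.3053283691406), (9.607405662536621, 42.2059440612793), 88.40885925292969)
s orange 118.5 ((607.7000732421875, 277.60003662109375), (11.627553939819336, 15.652474403381348), 26.56505012512207)
s orange 248.0 ((293.8077087402344, 242.9615478515625), (44.32224655151367, 9.805807113647461), 11.309932708740234)
s green 12224.5 [[411, 238], [512, 269], [469, 373], [359, 326]]
s brass 37.0 [452.   261.85]
s brass 358.0 [411.85555556 233.84444444]
s brass 252.0 [333.203125 171.625   ]
head [ 0.66779869 -0.19769607  0.09944253] [413.58824128 205.9439928 ] [452.36235661 264.00806039]
(265, 230) [0.6069094  0.21558658 0.02      ]
(276, 247) [0.55825912 0.18287384 0.02      ]
(278, 284) [0.45266884 0.17479882 0.02      ]
(305, 236) [0.59110125 0.10044102 0.02      ]
```

View pics/c1.png

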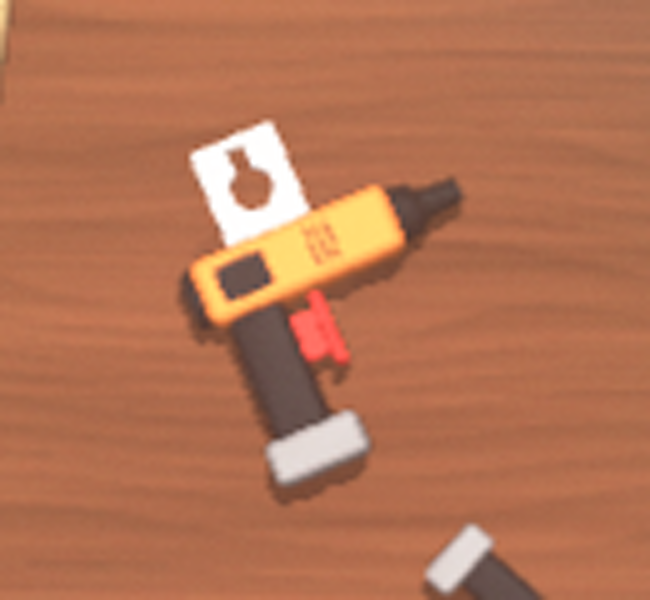

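Crop confirms: large orange duster, keyhole near crop (252,185), body centre (300,254), yaw about 23°. I'll get the frames and the first move.

```bash
cat >> h.py <<'E'
def mv(goal,yaw):
    """shift in tool axes (cm) and turn (deg) to bring TCP to goal with the jaw axis at world angle yaw (deg)"""
    o=robot.get_obs(); R=Rn.from_euler('xyz',o['ee_rot']).as_matrix()
    a=np.degrees(np.arctan2(R[1,1],R[0,1])); d=-(yaw-a)  # tool x is down
    d=(d+90)%180-90
    print('tcp',o['tool_pos'].round(4),'jaw yaw',round(a,1),'shift cm',(R.T@(np.array(goal)-o['tool_pos'])*100).round(2),'turn',round(d,1),'q6',o['joint_positions'][5].round(2),'t',o['time'],'w',round(o['width'],4),'F',o['wrist_force'].round(1))
E
python3 - <<'E'
from h import *
t=ld('top0');s=ld('side0')
pc=lambda u,v,z:onz(t,215+u/5,195+v/5,z)
C=pc(300,254,.04);K=pc(252,185,.006);F=pc(318,447,.036)
e=[pc(*p,.04) for p in((193,268),(383,185),(407,240),(217,325))]
for a,b in((0,1),(3,2)): d=e[a]-e[b]; print('yaw y-edge',np.degrees(np.arctan2(-d[0],d[1])),np.linalg.norm(d))
d=K-F;print('C',C,'K',K,'F',F)
D=np.array([K,C,F])[:,:2];M=np.array([[.05,0],[0,-.01],[-.105,.022]])
A=(M-M.mean(0)).T@(D-D.mean(0));y=np.arctan2(A[0,1]-A[1,0],A[0,0]+A[1,1]);R=np.array([[np.cos(y),-np.sin(y)],[np.sin(y),np.cos(y)]])
o=D.mean(0)-R@M.mean(0);print('fit yaw',np.degrees(y),'origin',o,'res',D-(M@R.T+o))
g=o+R@[0,-.038];print('grasp',g)
mv([*g,.2],np.degrees(y))
P=[tri(ray(t,*a),ray(s,*b)) for a,b in(((369,195),(411,238)),((452,183),(512,269)),((462,271),(469,373)),((386,284),(359,326)))]
print(np.round(P,4)); 
for a,b in((0,1),(3,2)): d=P[a]-P[b]; print('bd y',np.degrees(np.arctan2(-d[0],d[1])),np.linalg.norm(d))
for a,b in((0,3),(1,2)): d=P[a]-P[b]; print('bd x',np.degrees(np.arctan2(d[1],d[0])),np.linalg.norm(d),np.arcsin(d[2]/np.linalg.norm(d)))
E
```

```text
yaw y-edge 24.60341876159189 0.1171287590695163
yaw y-edge 25.068866984417753 0.11731052496436867
C [0.55946355 0.18415787 0.04      ] K [0.6030196  0.21569946 0.006     ] F [0.4508759 0.1718684 0.036    ]
fit yaw 23.955223381659422 origin [0.5561646  0.19436354] res [[ 1.16185008e-03  1.03478967e-03]
 [-7.61272608e-04 -1.06703892e-03]
 [-4.00577473e-04  3.22492460e-05]]
grasp [0.57159346 0.15963674]
tcp [0.2314 0.4984 0.2045] jaw yaw 65.1 shift cm [  0.47 -16.4   45.12] turn 41.1 q6 -0.1 t 0.1 w 0.0942 F [0.8 0.1 0.1]
[[ 0.6954 -0.0745  0.1017]
 [ 0.7305 -0.3     0.1076]
 [ 0.4969 -0.347   0.0153]
 [ 0.4551 -0.1298  0.0129]]
bd y 8.83459246630724 0.228290136477623
bd y 10.870500028878327 0.22124272433318945
bd x 12.959347040278569 0.26203030867571997 0.34549782443776456
bd x 11.387241938985323 0.2555620115873505 0.3698143501805319
```

>>> carry_out(targets=[[0, 0, -1.1, 3, 0], [0, 0, -1.1, 3, 0], [0, 0, -1.1, 3, 0], [0, 0, -1.1, 3, 0], [0, 0, -1.1, 3, 0], [0, 0, -1.1, 3, 0], [0, 0, -1.1, 3, 0], [0, 0, -1.1, 3, 0], [0, 0, -1.1, 3, 0], [0, 0, -1.1, 3, 0], [0, 0, -1.1, 3, 0], [0, 0, -1.1, 3, 0], [0, 0, -1.1, 3, 0], [0, 0, -1.1, 3, 0], [0, 0, -1, 3.1, 0], [0, 0, 0, 0, 8.2], [0, 0, 0, 0, 8.2], [0, 0, 0, 0, 8.2], [0, 0, 0, 0, 8.2], [0, 0, 0, 0, 8.2]])

```text
time: 2.1
tool_pos: [0.5714, 0.16, 0.2047]
ee_rot: [-1.879, 1.569, -3.036]
wrist_force: [0.3, -0.4, 0.1]
width: 0.0937
```

```bash
python3 - <<'E'
from h import *
mv([.5716,.1596,.2],24)
s=snap('wrist','w1')
d=ld('w1')
a=np.radians(24);R=Rn.from_euler('z',a).as_matrix();o=np.array([.5562,.1944,0])
im=d['im'].copy()
for p in([0,-.07,.04],[0,.05,.04],[.02,-.01,.04],[-.02,-.01,.04],[.05,0,.006],[-.105,.022,.036],[-.044,-.014,.034]):
    u=proj(d,o+R@p);print(u.round(1));cv2.circle(im,tuple(int(x) for x in u),4,(0,255,0),1)
cv2.imwrite('pics/w1a.png',im[:,:,::-1])
E
```

```text
tcp [0.5714 0.16   0.2047] jaw yaw 23.7 shift cm [0.47 0.01 0.05] turn -0.3 q6 -0.24 t 2.1 w 0.0937 F [ 0.3 -0.4  0.1]
[320.4 250.9]
[319.8 123.8]
[341.3 190.5]
[298.8 190.7]
[369.1 175.1]
[206.7 156. ]
[274.3 193.8]
```

View pics/w1a.png

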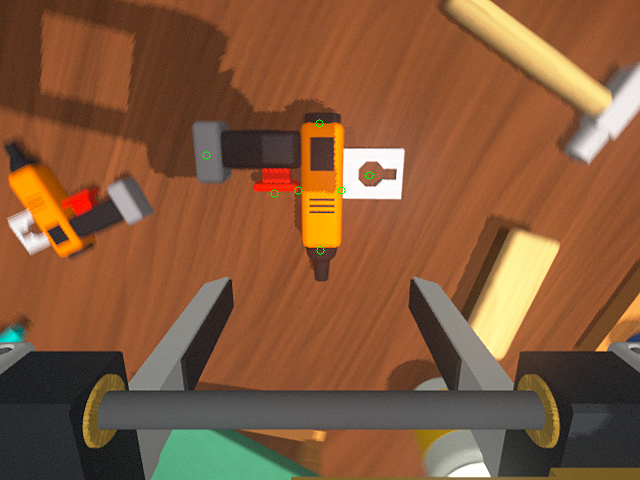

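The overlay lies within about 2 mm of the duster: body x≈322, rows 120–248, keyhole (371,174). I'll descend and grip.

>>> carry_out(targets=[[0, 2, 0, 0, 0], [0, 2, 0, 0, 0], [0, 2, 0, 0, 0], [0, 2, 0, 0, 0], [0, 2, 0, 0, 0], [0, 2, 0, 0, 0], [0, 2, 0, 0, 0], [0, 2, 0, 0, 0], [0, 2, 0, 0, 0], [0, 1, 0, 0, 0], [0, 0.6, 0, 0, 0], [0, 0, 0, 0, 0], [0.5, 0, 0, 0, 0], [1, 0, 0, 0, 0], [1, 0, 0, 0, 0], [1, 0, 0, 0, 0], [1, 0, 0, 0, 0], [1, 0, 0, 0, 0]])

```text
time: 3.95
tool_pos: [0.5717, 0.1602, 0.0097]
ee_rot: [1.562, 1.571, 0.411]
wrist_force: [0.6, -0.2, 0.6]
width: 0.0493
```

>>> carry_out(targets=[[1, -1, 0, 0, 0], [1, -1.5, 0, 0, 0], [1, -2, 0, 0, 0], [1, -2, 0, 0, 0], [1, -2, 0, 0, 0], [1, -2, 0, 0, 0], [1, -2, 0, 0, 0], [1, -2, 0, 0, 0], [1, -2, 0, 0, 0], [1, -1.5, 0, 0, 0], [1, -1, 0, 0, 0], [1, 0, 0, 0, 0]])

```text
time: 5.15
tool_pos: [0.5723, 0.1602, 0.2013]
ee_rot: [1.324, 1.568, 0.174]
wrist_force: [0.2, -0.1, -5.0]
width: 0.0396
```

```bash
python3 - <<'E'
from h import *
mv([.5716,.1596,.2],24)
s=snap('wrist','w2'); snap('side','s2')
a=cv2.imread('pics/w2.png');b=cv2.imread('pics/s2.png')
cv2.imwrite('pics/w2s.png',np.hstack([cv2.resize(a,(400,300)),cv2.resize(b[60:420,160:640],(400,300))]))
E
```

```text
tcp [0.5723 0.1602 0.2013] jaw yaw 24.1 shift cm [ 0.13 -0.09  0.03] turn 0.1 q6 -0.24 t 5.15 w 0.0396 F [ 0.2 -0.1 -5. ]
```

View pics/w2s.png

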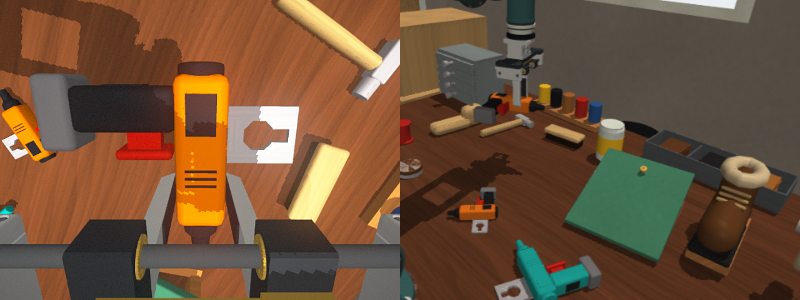

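Lifted and held, 40 mm wide and about 5 N. Checking the in-hand droop from the wrist view.

```bash
cat >> h.py <<'E'
def rel(f,obj,px):
    """duster pose (world) by PnP, in wrist picture f"""
    d=ld(f); ok,rv,tv=cv2.solvePnP(np.array(obj,float),np.array(px,float),d['K'],None)
    T=np.eye(4);T[:3,:3]=cv2.Rodrigues(rv)[0];T[:3,3]=tv.ravel()
    rp=cv2.projectPoints(np.array(obj,float),rv,tv,d['K'],None)[0].reshape(-1,2)-px
    return d['P']@np.diag([1,-1,-1,1])@T, rp
E
python3 - <<'E'
from h import *
d=ld('w2');im=d['im'];o=robot.get_obs()
hsv=cv2.cvtColor(im,cv2.COLOR_RGB2HSV)
m=cv2.inRange(hsv,(8,150,120),(22,255,255));c=max(cv2.findContours(m,0,1)[0],key=cv2.contourArea);print('orange',cv2.boundingRect(c))
m=cv2.inRange(im,(200,200,200),(255,255,255));m[:,:330]=0;c=max(cv2.findContours(m,0,1)[0],key=cv2.contourArea);print('plate',cv2.boundingRect(c),cv2.approxPolyDP(cv2.convexHull(c),5,True).reshape(-1,2).tolist())
R=Rn.from_euler('z',24,degrees=True).as_matrix(); g=o['tool_pos']+[0,0,.0165] 
for ph in(0,5,10,15):
    Q=R@Rn.from_euler('x',-ph,degrees=True).as_matrix()
    print(ph,[proj(d,g+Q@(np.array(p)-[0,-.038,.026])).round(0).tolist() for p in((.082,.025,.006),(.082,-.025,.006),(.02,.05,.04),(-.02,.05,.04),(-.118,.05,.034),(-.118,-.006,.034))])
cv2.imwrite('pics/w2b.png',cv2.resize(im[80:400,20:500],(800,533),interpolation=2)[:,:,::-1])
E
```

```text
orange (0, 0, 640, 390)
plate (410, 170, 68, 91) [[477, 171], [467, 260], [411, 260], [417, 171]]
0 [[481.0, 173.0], [469.0, 266.0], [367.0, 120.0], [266.0, 119.0], [27.0, 119.0], [56.0, 249.0]]
5 [[476.0, 176.0], [468.0, 269.0], [365.0, 118.0], [268.0, 117.0], [41.0, 119.0], [60.0, 246.0]]
10 [[471.0, 179.0], [467.0, 271.0], [363.0, 117.0], [271.0, 117.0], [53.0, 120.0], [64.0, 244.0]]
15 [[467.0, 183.0], [466.0, 274.0], [361.0, 119.0], [273.0, 119.0], [65.0, 122.0], [68.0, 242.0]]
```

View pics/w2b.png

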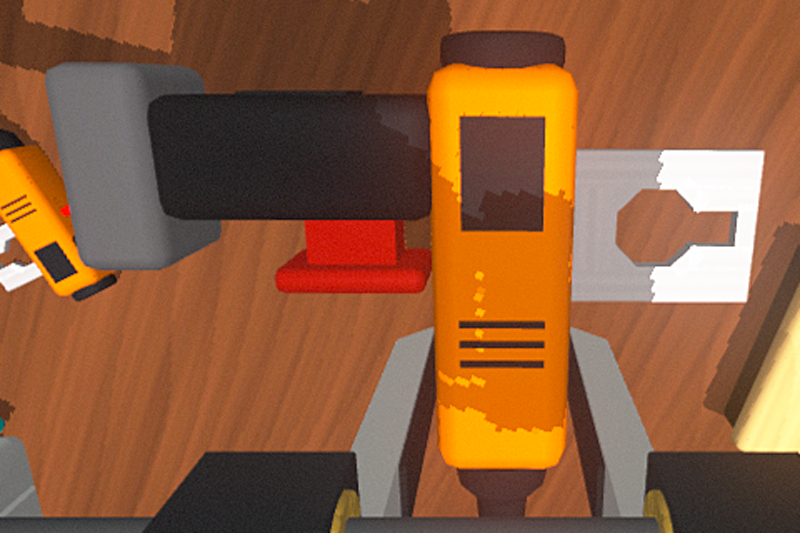

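Droop is about 2°, and the grip is at y≈-40 mm of the duster. Next, hover over the board.

```bash
python3 - <<'E'
from h import *
mv([.6276,-.2463,.2],11)
E
```

```text
tcp [0.5713 0.16   0.1988] jaw yaw 24.1 shift cm [ -0.12 -11.44  39.39] turn 13.1 q6 -0.24 t 5.25 w 0.0397 F [ 0.1  0.  -5. ]
```

>>> carry_out(targets=[[1, 0, -0.3, 1, 0], [1, 0, -0.6, 2, 0], [1, 0, -0.87, 3, 0], [1, 0, -0.87, 3, 0], [1, 0, -0.87, 3, 0], [1, 0, -0.87, 3, 0], [1, 0, -0.87, 3, 0], [1, 0, -0.87, 3, 0], [1, 0, -0.87, 3, 0], [1, 0, -0.87, 3, 0], [1, 0, -0.87, 3, 0], [1, 0, -0.87, 3, 0], [1, 0, -0.87, 3, 0], [1, 0, -0.6, 2, 0], [1, 0, -0.4, 1.4, 0], [1, 0, 0, 0, 4.4], [1, 0, 0, 0, 4.4], [1, 0, 0, 0, 4.3], [1, 0, 0, 0, 0]])

```text
time: 7.15
tool_pos: [0.6277, -0.2458, 0.1991]
ee_rot: [-2.681, 1.57, 2.224]
wrist_force: [0.7, -0.3, -4.2]
width: 0.0396
```

```bash
python3 - <<'E'
from h import *
mv([.6276,-.2463,.15],11)
snap('wrist','w3');d=ld('w3')
print('head pred',proj(d,[.6678,-.1977,.0994]))
o=robot.get_obs();R=Rn.from_euler('z',11,degrees=True).as_matrix()
print('keyhole pred',proj(d,o['tool_pos']+R@[.049,.040,-.0095+.005-.0014]))
cv2.imwrite('pics/w3b.png',d['im'][:,:,::-1])
E
```

```text
tcp [ 0.6277 -0.2458  0.1991] jaw yaw 11.0 shift cm [ 4.91 -0.01  0.05] turn 0.0 q6 -0.65 t 7.15 w 0.0396 F [ 0.7 -0.3 -4.2]
head pred [383.5229982  189.60814754]
keyhole pred [413.85777324 218.56068313]
```

View pics/w3b.png

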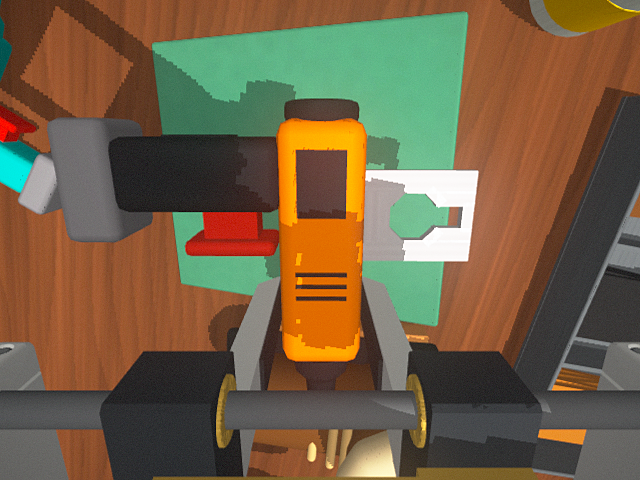

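```bash
python3 - <<'E'
from h import *
d=ld('w3')
hz=0.0891; zu=hz+.045*np.sin(.35); zl=hz-.215*np.sin(.35); print(zu,zl)
a=onz(d,467,13,zu);b=onz(d,436,325,zu);c=onz(d,182,285,zl);e=onz(d,153,45,zl)
print(a,b,c,e)
for p,q in((a,b),(e,c)): v=p-q;print('yaw',np.degrees(np.arctan2(-v[0],v[1])),np.linalg.norm(v))
for p,q in((a,e),(b,c)): v=p-q;print('yaw',np.degrees(np.arctan2(v[1],v[0])),np.linalg.norm(v))
v=(a+b)/2-(c+e)/2;v/=np.linalg.norm(v);print(v,'foot', (a+b)/2-.045*v,(c+e)/2+.215*v)
E
```

```text
0.10453040133549531 0.015376971397077957
[ 0.69259378 -0.07309389  0.1045304 ] [ 0.73741255 -0.29953941  0.1045304 ] [ 0.49703793 -0.35007532  0.01537697] [ 0.45198907 -0.12215882  0.01537697]
yaw 11.195458439601499 0.2308382521226828
yaw 11.180687635985514 0.23232591898904506
yaw 11.525916570538927 0.26123998253211217
yaw 11.872845217273081 0.2613085780520186
[0.9204528  0.19060667 0.34122682] foot [ 0.67358279 -0.19489395  0.08917519] [ 0.67241085 -0.19513663  0.08874074]
```

>>> carry_out(targets=[[1, 0.7, 0.13, 0.06, 0], [1, 1.2, 0, 0, 0], [1, 1.5, 0, 0, 0], [1, 1.5, 0, 0, 0], [1, 1.2, 0, 0, 0], [1, 0.8, 0, 0, 0], [1, 0.5, 0, 0, 0], [1, 0.3, 0, 0, 0], [1, 0.2, 0, 0, 0], [1, 0, 0, 0, 0], [1, 0, 0, 0, 0]])

```text
time: 8.3
tool_pos: [0.6285, -0.2476, 0.1244]
ee_rot: [0.365, 1.568, -1.015]
wrist_force: [-6.4, -0.1, 6.3]
width: 0.0399
```

```bash
python3 - <<'E'
from h import *
mv([.6291,-.2461,.111],11)
snap('wrist','w4');snap('side','s4')
a=cv2.imread('pics/w4.png');b=cv2.imread('pics/s4.png')
cv2.imwrite('pics/w4s.png',np.hstack([cv2.resize(a[140:320,300:540],(400,300)),cv2.resize(b[170:350,350:590],(400,300))]))
E
```

```text
tcp [ 0.6285 -0.2476  0.1244] jaw yaw 11.0 shift cm [ 1.34  0.08 -0.14] turn -0.0 q6 -0.65 t 8.3 w 0.0399 F [-6.4 -0.1  6.3]
```

View pics/w4s.png

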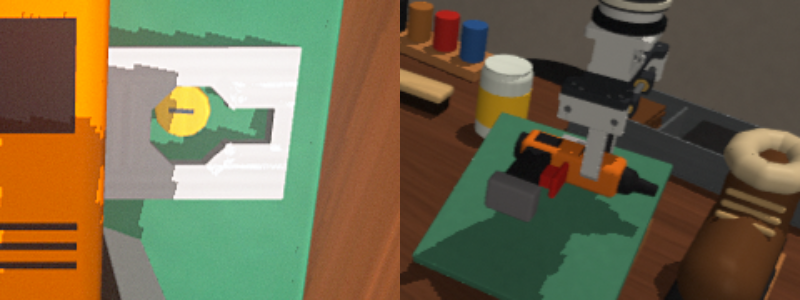

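```bash
python3 - <<'E'
from h import *
o=robot.get_obs();print(o['wrist_force'],o['wrist_torque'],o['width'],o['joint_positions'].round(3))
d=ld('w4');im=d['im']
hsv=cv2.cvtColor(im,cv2.COLOR_RGB2HSV);m=cv2.inRange(hsv,(22,110,110),(34,255,255))[140:320,380:460]
for c in cv2.findContours(m,0,1)[0]:
    if cv2.contourArea(c)>50: print('head',cv2.contourArea(c),cv2.boundingRect(c),cv2.minEnclosingCircle(c))
print('K',d['K'][0,0],'cam',d['P'].round(3))
# head as a circle from crop (183,110) r27 -> px
hp=(300+183*.6,140+110*.6);print(hp)
for z in(.095,.1,.105,.11,.115,.12): print(z,onz(d,*hp,z))
for z in(.105,.115,.119): print('hole',z,onz(d,300+191*.6,140+124*.6,z))
# pose of the duster
obj=[[.082,.025,.006],[.082,-.025,.006],[.02,.025,.006]]
px=[(480,168),(471,259.5),(364,168)]
dd=o['tool_pos']
R=Rn.from_euler('z',11,degrees=True).as_matrix()
for p in obj: print(proj(d,dd+R@(np.array(p)-[0.001,-.0413,.0097])))
E
```

```text
[-7.09405271 -0.55825202  4.81111361] [0.16175036 0.81975546 0.11917454] 0.0398159816525763 [-4.580e-01  3.910e-01  1.164e+00 -1.000e-03  1.585e+00 -6.500e-01]
head 460.0 (22, 52, 24, 30) ((30.10869598388672, 66.28260803222656), 15.450030326843262)
K 368.54376615185004 cam [[ 0.982 -0.182 -0.057  0.613]
 [ 0.19   0.939  0.287 -0.163]
 [ 0.001 -0.293  0.956  0.304]
 [ 0.     0.     0.     1.   ]]
(409.8, 206.0)
0.095 [ 0.67199692 -0.19690463  0.095     ]
0.1 [ 0.67057694 -0.19608802  0.1       ]
0.105 [ 0.66915697 -0.19527141  0.105     ]
0.11 [ 0.667737   -0.19445479  0.11      ]
0.115 [ 0.66631702 -0.19363818  0.115     ]
0.12 [ 0.66489705 -0.19282157  0.12      ]
hole 0.105 [ 0.67300851 -0.1993652   0.105     ]
hole 0.115 [ 0.66997536 -0.19752662  0.115     ]
hole 0.119 [ 0.6687621  -0.19679119  0.119     ]
[483.752454   167.52481498]
[471.62523131 262.58174175]
[357.89868021 167.60742782]
```

View pics/w4.png

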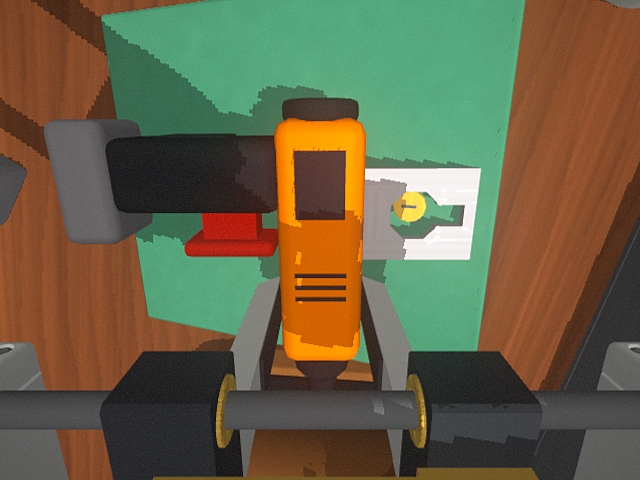

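The hole rim is resting on the screw head: the head is at (409,207), the hole centre at (413,215). The head therefore sits about 3 mm to the left of the hole. I'll lift slightly and shift the duster.

>>> carry_out(targets=[[1, -0.5, 0, 0, 0], [1, -0.4, 0, 0, 0], [1, 0, -0.13, -0.17, 0], [1, 0, 0, 0, 0], [1, 0, 0, 0, 0]])

```text
time: 8.9
tool_pos: [0.6274, -0.2451, 0.1288]
ee_rot: [-2.31, 1.57, 2.594]
wrist_force: [-0.0, -0.1, -5.1]
width: 0.0399
```

```bash
cat >> h.py <<'E'
def holehead(f):
    d=ld(f);im=d['im'].astype(int);sub=im[150:280,366:490]
    hsv=cv2.cvtColor(d['im'],cv2.COLOR_RGB2HSV)[150:280,366:490]
    plate=((hsv[...,1]<60)&(hsv[...,2]>90)).astype(np.uint8)*255
    cs=cv2.findContours(plate,0,1)[0];c=max(cs,key=cv2.contourArea);h=cv2.convexHull(c)
    print('plate hull',(cv2.approxPolyDP(h,4,True).reshape(-1,2)+[366,150]).tolist())
    fill=np.zeros_like(plate);cv2.drawContours(fill,[h],-1,255,-1);fill=cv2.erode(fill,np.ones((7,7)))
    hole=cv2.morphologyEx(fill&~plate,cv2.MORPH_OPEN,np.ones((3,3)))
    big=cv2.morphologyEx(hole,cv2.MORPH_OPEN,cv2.getStructuringElement(2,(29,29)))
    for n,m in(('hole',hole),('big',big),('head',cv2.inRange(hsv,(20,100,100),(34,255,255)))):
        q=cv2.findContours(m,0,1)[0]
        if q:
            q=max(q,key=cv2.contourArea);x,y,w,hh=cv2.boundingRect(q);print(n,cv2.contourArea(q),'u',x+366,x+w+366,'v',y+150,y+hh+150)
E
python3 - <<'E'
from h import *
mv([.6275,-.2447,.111],11)
snap('wrist','w5')
for f in('w4','w5'): holehead(f)
E
```

```text
tcp [ 0.6274 -0.2451  0.1288] jaw yaw 11.0 shift cm [ 1.78  0.02 -0.04] turn -0.0 q6 -0.65 t 8.9 w 0.0399 F [-0.  -0.1 -5.1]
plate hull [[480, 168], [468, 259], [366, 259], [366, 167]]
hole 1933.5 u 390 460 v 192 235
head 670.0 u 393 426 v 192 222
plate hull [[366, 168], [478, 168], [468, 259], [366, 260]]
hole 1943.0 u 390 459 v 193 236
head 667.5 u 392 425 v 193 225
```

```bash
python3 - <<'E'
from h import *
d=ld('w5');R=Rn.from_euler('z',11,degrees=True).as_matrix()
H=onz(d,412,214.3,.121)
for z in(.100,.103,.106):
    h=onz(d,408.7,209,z); print(z,H.round(4),h.round(4),'head-hole in board axes mm',(R.T@(h-H)*1000).round(1))
E
```

```text
0.1 [ 0.6669 -0.1949  0.121 ] [ 0.6704 -0.196   0.1   ] head-hole in board axes mm [  3.2  -1.8 -21. ]
0.103 [ 0.6669 -0.1949  0.121 ] [ 0.6696 -0.1955  0.103 ] head-hole in board axes mm [  2.5  -1.1 -18. ]
0.106 [ 0.6669 -0.1949  0.121 ] [ 0.6687 -0.195   0.106 ] head-hole in board axes mm [  1.7  -0.5 -15. ]
```

>>> carry_out(targets=[[1, 0.2, 0.05, -0.1, 0], [1, 0.3, 0, 0, 0], [1, 0.3, 0, 0, 0], [1, 0.2, 0, 0, 0], [1, 0, 0, 0, 0]])

```text
time: 9.45
tool_pos: [0.6281, -0.2451, 0.1232]
ee_rot: [0.779, 1.567, -0.6]
wrist_force: [-5.4, -0.2, 6.7]
width: 0.04
```

```bash
python3 - <<'E'
from h import *
mv([.6275,-.2447,.111],11)
o=robot.get_obs();print(o['wrist_torque'])
snap('wrist','w6');holehead('w6')
E
```

```text
tcp [ 0.6281 -0.2451  0.1232] jaw yaw 11.0 shift cm [ 1.22 -0.06 -0.06] turn -0.0 q6 -0.65 t 9.45 w 0.04 F [-5.4 -0.2  6.7]
[0.13625017 0.24799098 0.20807944]
plate hull [[481, 167], [469, 259], [366, 259], [366, 166]]
hole 1948.0 u 391 461 v 192 235
head 718.5 u 393 427 v 196 227
```

Contact again with the head centred in the hole to about 1.5 mm, so the plate tip is on the board. I'll open partly so the duster tips flat between the fingers.

>>> carry_out(targets=[[0.5, -0.3, 0, 0, 0], [0.45, 0, 0, 0, 0], [0.4, 0, 0, 0, 0], [0.35, 0, 0, 0, 0], [0.3, 0, 0, 0, 0], [0.3, 0, 0, 0, 0], [0.3, 0, 0, 0, 0], [0.3, 0, 0, 0, 0]])

```text
time: 10.3
tool_pos: [0.6278, -0.2442, 0.1224]
ee_rot: [3.025, 1.571, 1.646]
wrist_force: [-0.3, 0.1, -0.2]
width: 0.0658
```

```bash
python3 - <<'E'
from h import *
mv([.6275,-.2447,.111],11)
snap('wrist','w7');holehead('w7');snap('side','s7')
a=cv2.imread('pics/w7.png');b=cv2.imread('pics/s7.png')
cv2.imwrite('pics/w7s.png',np.hstack([cv2.resize(a[90:390,40:540],(400,240)),cv2.resize(b[190:370,350:650],(400,240))]))
E
```

```text
tcp [ 0.6278 -0.2442  0.1224] jaw yaw 11.0 shift cm [ 1.14 -0.04  0.04] turn -0.0 q6 -0.65 t 10.3 w 0.0658 F [-0.3  0.1 -0.2]
plate hull [[480, 164], [475, 256], [366, 251], [366, 166]]
hole 2029.5 u 393 465 v 188 231
head 769.0 u 393 427 v 196 230
```

View pics/w7s.png

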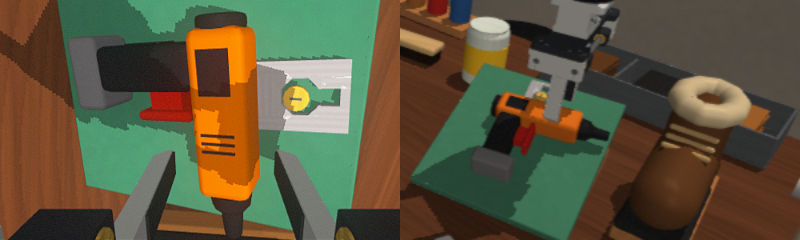

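The duster lies on the board with the head in the hole: in the wrist crop the brass disc is at (297,97), in the lower half of the opening. The fingers are clear. Now I'll rise, close, turn 90° and push it down from behind the body.

>>> carry_out(targets=[[0.3, -1.5, 0, 0, 0], [0.3, -2, 0, 0, 0], [0.3, -2, 0, 0, 0], [0.5, -1.5, 0, 0, 0], [1, 0, 0, 0, 8.5], [1, 0, 0, 0, 8.5], [1, 0, 0, 0, 8.5], [1, 0, 0, 0, 8.5], [1, 0, 0, 0, 8.5], [1, 0, 0, 0, 8.5], [1, 0, 0, 0, 8.5], [1, 0, 0, 0, 8.5], [1, 0, 0, 0, 8.5], [1, 0, 0, 0, 8.5], [1, 0, 0, 0, 5], [1, 0, 0, 0, 0]])

```text
time: 12.0
tool_pos: [0.6279, -0.2443, 0.1933]
ee_rot: [2.576, 1.57, -0.374]
wrist_force: [-1.0, -0.3, 0.0]
width: 0.0005
```

```bash
cat >> h.py <<'E'
B=Rn.from_euler('ZY',[11.3,-20],degrees=True).as_matrix(); S0=np.array([.6727,-.1955,.0891])
def bp(s,y,n): return S0+B@(np.array([s,y,n])/1000)
E
python3 - <<'E'
from h import *
print(B.round(3))
mv(bp(-8,-3,24),-79); mv(bp(-8,-3,60),-79); print('slide dir', (bp(-44,-3,24)-bp(-8,-3,24))*100)
R=Rn.from_euler('xyz',robot.get_obs()['ee_rot']).as_matrix(); print('per 1cm down-slope, tool axes',R.T@B@[-1,0,0])
d=robot.snapshot('top');np.savez('pics/t8.npz',K=d['camera_matrix'],P=d['pose'],im=d['image'])
snap('side','s8')
E
```

```text
[[ 0.921 -0.196 -0.335]
 [ 0.184  0.981 -0.067]
 [ 0.342 -0.     0.94 ]]
tcp [ 0.6279 -0.2443  0.1933] jaw yaw -79.0 shift cm [ 8.44 -3.63 -3.75] turn 0.0 q6 0.92 t 12.0 w 0.0005 F [-1.  -0.3  0. ]
tcp [ 0.6279 -0.2443  0.1933] jaw yaw -79.0 shift cm [ 5.06 -3.63 -2.52] turn 0.0 q6 0.92 t 12.0 w 0.0005 F [-1.  -0.3  0. ]
slide dir [-3.31731489 -0.66286492 -1.23127252]
per 1cm down-slope, tool axes [0.34140362 0.00476236 0.93990472]
```

>>> carry_out(targets=[[1, 0, -1.2, -1.2, 0], [1, 0, -1.2, -1.3, 0], [1, 0, -1.2, -1.25, 0], [1, 2, 0, 0, 0], [1, 2, 0, 0, 0], [1, 2, 0, 0, 0], [1, 1.4, 0, 0, 0], [1, 1, 0, 0, 0], [1, 0, 0, 0, 0], [1, 0, 0, 0, 0]])

```text
time: 13.1
tool_pos: [0.6583, -0.2015, 0.109]
ee_rot: [2.644, 1.57, -0.305]
wrist_force: [0.0, -0.6, -0.5]
width: 0.0005
```

>>> carry_out(targets=[[1, 0.14, 0, 0.38, 0], [1, 0.14, 0, 0.38, 0], [1, 0.14, 0, 0.38, 0], [1, 0.1, 0, 0.28, 0], [1, 0.1, 0, 0.28, 0], [1, 0.1, 0, 0.28, 0], [1, 0.1, 0, 0.28, 0], [1, 0.1, 0, 0.28, 0], [1, 0.1, 0, 0.28, 0], [1, 0, 0, 0, 0]])

```text
time: 14.1
tool_pos: [0.6295, -0.2072, 0.098]
ee_rot: [-0.368, 1.57, 2.965]
wrist_force: [0.8, -0.5, -0.3]
width: 0.0003
```

```bash
cat >> h.py <<'E'
def where():
    o=robot.get_obs();print('board coords',(B.T@(o['tool_pos']-S0)*1000).round(1),'F board',(B.T@o['wrist_force']).round(1),'t',o['time'],'w',round(o['width'],4))
E
python3 - <<'E'
from h import *
where()
E
```

```text
board coords [-38.9  -3.   23.6] F board [ 0.5 -0.7 -0.6] t 14.1 w 0.0003
```

>>> carry_out(targets=[[1, 0.07, 0, 0.19, 0], [1, 0.07, 0, 0.19, 0], [1, 0.07, 0, 0.19, 0], [1, 0, 0, 0, 0], [1, 0, 0, 0, 0]])

```text
time: 14.6
tool_pos: [0.6258, -0.208, 0.0968]
ee_rot: [2.962, 1.568, 0.013]
wrist_force: [5.5, 0.9, -0.3]
width: 0.0005
```

```bash
python3 - <<'E'
from h import *
where()
E
```

```text
board coords [-42.9  -3.   23.8] F board [ 5.2 -0.2 -2.2] t 14.6 w 0.0005
```

>>> carry_out(targets=[[1, 0.07, 0, 0.19, 0], [1, 0.07, 0, 0.19, 0], [1, 0, 0, 0, 0], [1, 0, 0, 0, 0]])

```text
time: 15.0
tool_pos: [0.6252, -0.2081, 0.0967]
ee_rot: [2.964, 1.56, 0.015]
wrist_force: [10.9, 3.0, 1.0]
width: 0.0004
```

```bash
python3 - <<'E'
from h import *
where()
E
```

```text
board coords [-43.4  -3.   23.9] F board [10.9  0.8 -3. ] t 15.0 w 0.0004
```

Hard stop reached, so the slot is home on the shank. I'll back off, rise and open.

>>> carry_out(targets=[[1, -0.2, 0, -0.5, 0], [1, -0.3, 0, -0.8, 0], [1, -1.5, 0, 0, 0], [1, -2, 0, 0, 0], [1, -2, 0, 0, 0], [1, -2, 0, 0, 0], [0.5, -1.5, 0, 0, 0], [0, 0, 0, 0, 0], [0, 0, 0, 0, 0]])

```text
time: 15.9
tool_pos: [0.6333, -0.2066, 0.1898]
ee_rot: [0.062, 1.571, -2.888]
wrist_force: [0.3, 0.0, -0.6]
width: 0.0211
```

```bash
python3 - <<'E'
from h import *
where();mv(bp(-121.5,14,8),-79); print(bp(-121.5,14,8))
snap('wrist','w9');d=ld('w9')
im=d['im'].copy()
for p in((-71,0,0),): 
  for q in((82,25,6),(82,-25,6),(0,-70,40),(0,50,40),(-105,22,36),(-44,-14,34),(-44,42,30),(-44,8,38),(-20,-10,40),(20,-10,40)):
    u=proj(d,bp(q[0]-71,q[1],q[2]));print(q,u.round(0));cv2.circle(im,tuple(int(x) for x in u),4,(0,0,255),2)
u=proj(d,bp(0,0,13.5));print('head',u);cv2.circle(im,tuple(int(x) for x in u),6,(255,0,255),2)
cv2.imwrite('pics/w9a.png',im[:,:,::-1])
E
```

```text
board coords [ -3.9  -3.1 108.6] F board [ 0.1 -0.  -0.6] t 15.9 w 0.0211
tcp [ 0.6333 -0.2066  0.1898] jaw yaw -79.0 shift cm [13.48 -1.67  7.62] turn -0.0 q6 0.98 t 15.9 w 0.0211 F [ 0.3  0.  -0.6]
[ 0.55531426 -0.20467923  0.05506209]
(82, 25, 6) [283. 178.]
(82, -25, 6) [351. 178.]
(0, -70, 40) [406. 291.]
(0, 50, 40) [255. 291.]
(-105, 22, 36) [296. 365.]
(-44, -14, 34) [334. 322.]
(-44, 42, 30) [271. 319.]
(-44, 8, 38) [309. 326.]
(-20, -10, 40) [330. 308.]
(20, -10, 40) [331. 272.]
head [317.20218595 196.45580062]
```

View pics/w9a.png

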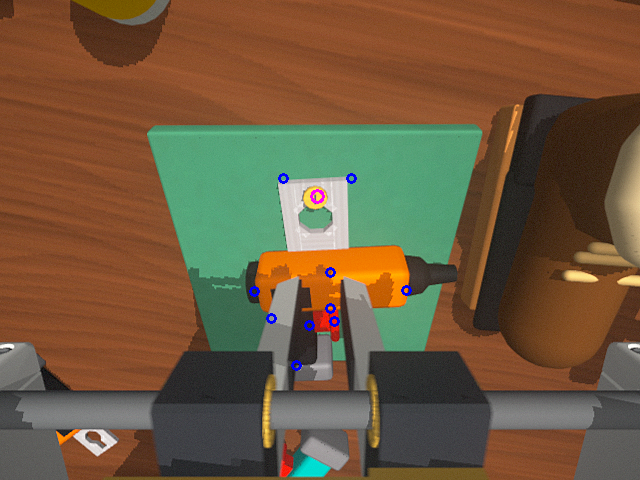

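The duster hangs with the screw head at the slot end, (317,196), with a yaw of about 3°. The handle and trigger are at about (315,325). I'll move over them with the fingers open and measure the trigger.

>>> carry_out(targets=[[0, 0, -0.3, 2, 0], [0, 0, -0.3, 2, 0], [0, 0, -0.4, 2, 0], [0, 0, 0, 1.6, -3], [0, 2, 0, 0, 0], [0, 2, 0, 0, 0], [0, 1, 0, 0, 0], [0, 0, 0, 0, 0], [0, 0, 0, 0, 0]])

```text
time: 16.85
tool_pos: [0.557, -0.211, 0.1395]
ee_rot: [-0.822, 1.57, 2.564]
wrist_force: [0.6, -0.7, 0.8]
width: 0.0931
```

```bash
python3 - <<'E'
from h import *
where();mv(bp(-121.5,8,8),-76)
snap('wrist','w10');d=ld('w10');im=d['im'];hsv=cv2.cvtColor(im,cv2.COLOR_RGB2HSV)
m=cv2.inRange(hsv,(0,150,70),(7,255,255))|cv2.inRange(hsv,(173,150,70),(180,255,255))
for c in cv2.findContours(m,0,1)[0]:
    if cv2.contourArea(c)>150: print('red',cv2.boundingRect(c),cv2.minAreaRect(c))
m=cv2.inRange(hsv,(8,150,90),(22,255,255));c=max(cv2.findContours(m[:330],0,1)[0],key=cv2.contourArea)
print('orange',cv2.boundingRect(c),cv2.approxPolyDP(cv2.convexHull(c),6,True).reshape(-1,2).tolist())
for th in(0,3,5):
    r=Rn.from_euler('z',th,degrees=True).as_matrix()
    print(th,[proj(d,bp(*(r@(np.array(q)-[71,0,0])))).round(0).tolist() for q in((-22,-14,34),(-66,-14,34),(-44,8,38),(-44,42,38),(-92,-6,34),(-118,-6,34),(-118,50,34),(20,-70,40),(20,50,40))])
cv2.imwrite('pics/w10.png',im[:,:,::-1])
E
```

```text
board coords [-92.2   7.4  87.2] F board [ 0.7 -0.8  0.6] t 16.85 w 0.0931
tcp [ 0.557  -0.211   0.1395] jaw yaw -76.0 shift cm [ 8.45 -0.05  0.03] turn -0.0 q6 0.87 t 16.85 w 0.0931 F [ 0.6 -0.7  0.8]
red (249, 430, 38, 41) ((266.9862060546875, 451.7655029296875), (28.40155601501465, 48.498565673828125), 41.633541107177734)
red (326, 240, 34, 49) ((342.5, 264.0), (48.0, 33.0), 90.0)
orange (0, 0, 186, 330) [[122, 0], [185, 267], [180, 314], [169, 329], [8, 329], [0, 324], [0, 0]]
0 [[356.0, 237.0], [350.0, 286.0], [321.0, 265.0], [271.0, 263.0], [336.0, 310.0], [334.0, 332.0], [265.0, 329.0], [462.0, 189.0], [252.0, 179.0]]
3 [[364.0, 236.0], [360.0, 285.0], [330.0, 266.0], [280.0, 265.0], [347.0, 310.0], [346.0, 332.0], [277.0, 331.0], [468.0, 183.0], [257.0, 183.0]]
5 [[369.0, 236.0], [366.0, 285.0], [335.0, 266.0], [286.0, 267.0], [355.0, 309.0], [354.0, 331.0], [285.0, 332.0], [472.0, 179.0], [260.0, 186.0]]
```

View pics/w10.png

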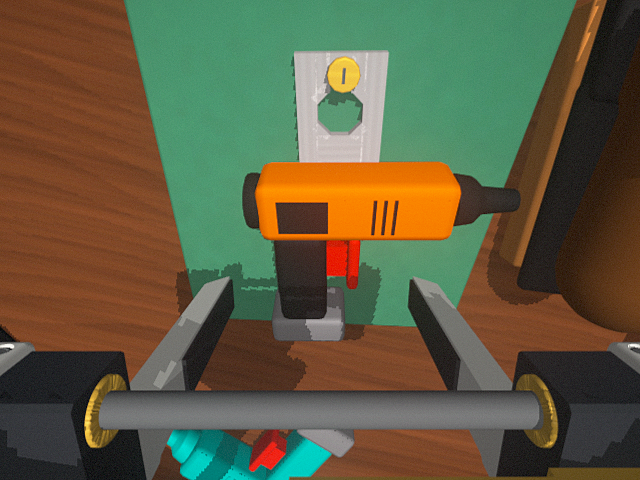

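>>> carry_out(targets=[[0, 1.5, 0, 0, 0], [0, 2, 0, 0, 0], [0, 2, 0, 0, 0], [0, 1.5, 0, 0, 0], [0, 1, 0, 0, 0], [0, 0.3, 0, 0, 0], [0.2, 0, 0, 0, 0], [0.34, 0, 0, 0, 0], [0.34, 0, 0, 0, 0], [0.34, 0, 0, 0, 0], [0.34, 0, 0, 0, 0]])

```text
time: 18.0
tool_pos: [0.5572, -0.2112, 0.057]
ee_rot: [2.426, 1.57, -0.472]
wrist_force: [0.0, 0.8, 0.6]
width: 0.0627
```

```bash
python3 - <<'E'
from h import *
where()
E
```

```text
board coords [-120.3    7.2    9.7] F board [0.3 0.8 0.5] t 18.0 w 0.0627
```

>>> carry_out(targets=[[0.36, 0, -0.05, 0, 0], [0.38, 0, -0.09, 0, 0], [0.4, 0, -0.09, 0, 0], [0.42, 0, -0.09, 0, 0], [0.44, 0, -0.09, 0, 0], [0.46, 0, -0.09, 0, 0], [0.48, 0, -0.09, 0, 0], [0.5, 0, -0.09, 0, 0], [0.52, 0, -0.09, 0, 0], [0.54, 0, -0.09, 0, 0], [0.56, 0, -0.09, 0, 0]])

```text
time: 19.1
tool_pos: [0.5547, -0.2019, 0.0569]
ee_rot: [1.772, 1.571, -1.126]
wrist_force: [-0.4, -0.3, 2.1]
width: 0.042
```

```bash
python3 - <<'E'
from h import *
where()
E
```

```text
board coords [-120.9   16.9    9.7] F board [ 0.3 -0.2  2.1] t 19.1 w 0.042
```

>>> carry_out(targets=[[0.62, 0, 0, 0, 0], [0.62, 0, 0, 0, 0], [0.62, 0, 0, 0, 0], [0.62, 0, 0, 0, 0], [0.62, 0, 0, 0, 0], [0.62, 0, 0, 0, 0], [0.62, 0, 0, 0, 0], [0.62, 0, 0, 0, 0], [0.62, 0, 0, 0, 0], [0.62, 0, 0, 0, 0], [0.62, 0, 0, 0, 0], [0.62, 0, 0, 0, 0]])

```text
time: 20.3
tool_pos: [0.5544, -0.2012, 0.057]
ee_rot: [-1.261, 1.569, 2.125]
wrist_force: [-3.1, 3.8, 3.9]
width: 0.0398
```

```bash
python3 - <<'E'
from h import *
where();snap('wrist','w11');holehead('w11')
d=ld('w11')
for q in((0,0,13.5),):print(proj(d,bp(*q)))
E
```

```text
board coords [-121.1   17.6    9.9] F board [-0.8  4.3  4.5] t 20.3 w 0.0398
plate hull [[439, 150], [434, 179], [366, 179], [366, 150]]
[392.18165432  44.27282203]
```

```bash
cat >> h.py <<'E'
def stat(f):
    d=ld(f);im=d['im'];hsv=cv2.cvtColor(im,cv2.COLOR_RGB2HSV)
    for n,m in(('red',cv2.inRange(hsv,(0,150,70),(7,255,255))|cv2.inRange(hsv,(173,150,70),(180,255,255))),('head',cv2.inRange(hsv,(22,100,110),(34,255,255))),('plate',((hsv[...,1]<45)&(hsv[...,2]>120)).astype(np.uint8)*255),('orange',cv2.inRange(hsv,(8,170,90),(20,255,255)))):
        m=m.copy();m[345:]=0
        for c in sorted(cv2.findContours(m,0,1)[0],key=cv2.contourArea)[::-1][:4]:
            if cv2.contourArea(c)>120: print(n,cv2.contourArea(c),cv2.boundingRect(c),cv2.approxPolyDP(cv2.convexHull(c),6,True).reshape(-1,2).tolist() if n in('plate',) else '')
E
python3 - <<'E'
from h import *
for f in('w10','w11'): print(f);stat(f)
d=ld('w11')
for th in(0,3,6):
    r=Rn.from_euler('z',th,degrees=True).as_matrix()
    print(th,[proj(d,bp(*(r@(np.array(q)-[71,0,0])))).round(0).tolist() for q in((82,25,6),(82,-25,6),(-22,-14,34),(-66,-14,34),(20,-70,6),(20,50,6))])
E
```

```text
w10
red 1234.0 (326, 240, 34, 49) 
head 767.0 (328, 57, 32, 34) 
plate 9559.0 (294, 50, 95, 112) [[387, 50], [378, 161], [299, 161], [294, 52]]
plate 945.5 (178, 276, 51, 51) [[228, 276], [203, 321], [178, 325], [204, 284]]
plate 778.5 (305, 307, 38, 33) [[337, 307], [339, 338], [311, 338], [306, 319]]
plate 357.0 (413, 276, 43, 34) [[413, 277], [437, 284], [455, 309], [425, 296]]
orange 52887.0 (0, 0, 186, 345) 
orange 14993.0 (255, 162, 206, 79) 
orange 4373.0 (476, 285, 151, 60) 
orange 2349.0 (512, 0, 95, 267) 
w11
red 607.0 (351, 300, 20, 45) 
head 332.0 (373, 9, 45, 36) 
head 126.0 (366, 30, 23, 15) 
plate 24929.0 (307, 0, 160, 181) [[466, 1], [433, 179], [313, 180], [307, 3]]
plate 551.0 (244, 292, 30, 36) [[254, 292], [273, 300], [258, 327], [244, 321]]
orange 36379.0 (243, 179, 332, 122) 
orange 34935.5 (0, 0, 155, 345) 
orange 769.5 (594, 256, 37, 59) 
orange 290.5 (532, 315, 28, 30) 
0 [[319.0, -1.0], [470.0, 7.0], [396.0, 291.0], [382.0, 352.0], [532.0, 181.0], [254.0, 168.0]]
3 [[317.0, 4.0], [469.0, 2.0], [408.0, 290.0], [396.0, 352.0], [542.0, 173.0], [261.0, 173.0]]
6 [[315.0, 8.0], [468.0, -2.0], [419.0, 289.0], [411.0, 351.0], [551.0, 165.0], [268.0, 179.0]]
```

Plate and head are still in the home relation, and the squeeze has been held over 1.2 s. Releasing along the reverse path.

>>> carry_out(targets=[[0.56, 0, 0, 0, 0], [0.54, 0, 0.09, 0, 0], [0.52, 0, 0.09, 0, 0], [0.5, 0, 0.09, 0, 0], [0.48, 0, 0.09, 0, 0], [0.46, 0, 0.09, 0, 0], [0.44, 0, 0.09, 0, 0], [0.42, 0, 0.09, 0, 0], [0.4, 0, 0.09, 0, 0], [0.38, 0, 0.09, 0, 0], [0.36, 0, 0.09, 0, 0], [0.3, 0, 0, 0, 0], [0.15, 0, 0, 0, 0], [0, 0, 0, 0, 0], [0, 0, 0, 0, 0], [0, 0, 0, 0, 0], [0, 0, 0, 0, 0]])

```text
time: 22.05
tool_pos: [0.5569, -0.2106, 0.0568]
ee_rot: [-2.701, 1.571, 0.684]
wrist_force: [-0.6, 1.9, 3.2]
width: 0.0942
```

>>> carry_out(targets=[[0, -1, 0, 0, 0], [0, -2, 0, 0, 0], [0, -2, 0, 0, 0], [0, -2, 0, 0, 0], [0, -1.3, 0, 0, 0], [0, 0, 0, 0, 0], [0, 0, 0, 0, 0]])

```text
time: 22.75
tool_pos: [0.5568, -0.2107, 0.1395]
ee_rot: [1.184, 1.571, -1.714]
wrist_force: [-0.1, 0.4, -1.0]
width: 0.0941
```

```bash
python3 - <<'E'
from h import *
where();snap('wrist','w12');stat('w12')
d=ld('w12');print('head pred',proj(d,bp(0,0,13.5)))
for th in(0,3,6):
    r=Rn.from_euler('z',th,degrees=True).as_matrix()
    print(th,[proj(d,bp(*(r@(np.array(q)-[71,0,0])))).round(0).tolist() for q in((82,25,6),(82,-25,6),(-66,-14,34),(-66,-14,6))])
E
```

```text
board coords [-92.3   7.8  87.2] F board [-0.4  0.4 -0.9] t 22.75 w 0.0941
red 1214.0 (327, 240, 34, 49) 
head 764.0 (328, 58, 32, 34) 
plate 9493.0 (294, 51, 95, 111) [[387, 51], [379, 161], [300, 161], [294, 53]]
plate 969.0 (175, 276, 54, 51) [[228, 277], [202, 321], [175, 323], [205, 283]]
plate 781.0 (305, 307, 39, 33) [[338, 307], [339, 338], [311, 339], [306, 319]]
plate 346.5 (414, 276, 43, 35) [[414, 277], [437, 283], [456, 310], [425, 296]]
orange 52971.0 (0, 0, 186, 345) 
orange 14967.5 (255, 162, 207, 79) 
orange 4385.0 (467, 269, 159, 76) 
orange 2353.0 (505, 0, 101, 267) 
head pred [345.95488919  76.70712823]
0 [[301.0, 49.0], [393.0, 54.0], [350.0, 286.0], [348.0, 260.0]]
3 [[300.0, 52.0], [392.0, 52.0], [360.0, 285.0], [358.0, 260.0]]
6 [[299.0, 55.0], [391.0, 49.0], [370.0, 284.0], [367.0, 259.0]]
```

```bash
python3 - <<'E'
from h import *
print(robot.close_job())
E
```

```text
the job is handed in; nothing more can be done
None
```

The large orange duster now hangs on the screw and its trigger has been squeezed and released. The job was handed in at about 23 s of the 58 s allowed, and no verdict was given.

**What I did:** I carried the duster by its motor body and set the big end of the keyhole over the screw head. It tipped flat when I let go. I then pushed it down the slope with closed fingers and let go. After that I took it afresh by handle and trigger, squeezed, held for over 1.2 s, released and withdrew. I did not go near the other things on the bench, but I took no final picture to check them.

**Last checks:**
- **Slot home:** the push ended at a hard stop of about 11 N, with the duster origin about 71 mm below the screw, so the slot was home.
- **Trigger squeeze:** the jaws measured 42.0 mm, then 39.8 mm during the hold. Full squeeze should read 42 mm, so the second figure is slightly under, which I put down to pad give or a slight tilt. Either way it is past the roughly 45 mm that the second stage needs.
- **After release:** the wrist picture matches the one before the squeeze to within 1–2 pixels. The duster still hangs at a yaw of about 3°, the trigger is sprung back, and the fingers are open and about 8 cm clear.

**What disagreed:** in the first lowering the plate touched about 10 mm higher than I had worked out, because the duster drooped slightly in the grip and one rim was off-centre. I fixed that by lifting and shifting a few millimetres.

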